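# Nip up the card holder, then hold a spring clip gaping round the card's edge

## Robot

A 7-joint arm with a two-finger parallel gripper is mounted at the origin on a cart in front of the work surface, level with it; the furniture and walls round the work are solid. World frame = base frame: x ahead of the robot, y to its left, z up, the work surface at z = 0. Lengths are in m, angles in rad, forces in N, time in s.
With the tool pointing down it reaches from about 0.4 to 0.85 m from the base axis. Payload 10.4 kg.
Tool frame: the origin (TCP) lies on the mounting face of the last link; the fingertips stand 173 mm ahead of it and the grasp point (between the pads) lies 155 mm ahead of it (manip.tip_extent is the distance from the TCP to the fingertips, in m); z points along the fingers, y is the line along which they close (so a half turn about z gives the same grasp; the last joint's range is limited). The gripper opens to 85 mm and grips with 20 to 120 N. Pads are 22 mm wide; open, the fingers measure 114 mm over their backs; the gripper's body (76 mm by 85 mm) begins 54 mm behind the grasp point. The pads swing forward as they close: fully open they stand 13 mm farther back than shut.
Start: joints at [-1.224, 0.332, -0.065, 1.46, 0.022, 1.35, -0.088], TCP at [0.226, 0.583, 0.405] pointing down, gripper open.
Joint ranges: [-2.6, 2.6], [-0.5, 2.12], [-1.47, 1.34], [0.16, 2.42], [-1.27, 4.41], [0.06, 2.06], [-2.6, 2.6]. Speed limits (rad/s): [2.22, 2.22, 2.79, 2.79, 3.14, 3.14, 3.14].

## Interface

Orientations are given as a unit quaternion [x, y, z, w].
In Python, from workcell import manip gives the robot as it stands.
- The arm moves only by the tool move_arm, never from a script. Its argument "plan" is one flat list of numbers, 7 for each row, row after row: the turn, a rotation vector about the tool's x, y, z in rad, then the shift along the tool's x, y, z in m, then the finger opening in m, from 0 to 0.0854. In form: [ax, ay, az, dx, dy, dz, gripper, ax, ay, az, dx, dy, dz, gripper, ...]. A call has 1 to 12 rows; each row is the pose to reach, as a shift and turn from the pose commanded when the call began, along the tool's axes at that moment; what a row does not reach only later rows make up. A row lasts 1/8 s, in which the tool goes at most 62.5 mm and 10.7 degrees, less where a joint would pass 70% of its speed; a pose out of reach is approached as far as the arm can. A call with a gripper value outside its range is refused whole. The fingers move at their own pace and stop on an object; "squeeze" is the grip in N (left out, the last holds). Time passes only in rows, so rows that repeat a pose let the fingers close. It gives the time, the measured TCP pose, the force, the opening and the grip force at its end, in the units of the state.
- manip.get_obs(): the state, without advancing time (a new reading comes with each control period).
- manip.camera(name): name is "side" or "top" or "wrist"; returns a dict with "color" (400x640x3 uint8, red, green, blue), "fx", "fy", "cx", "cy" (pixels), "cam_to_world" (4x4, takes a point from camera to world coordinates); the wrist camera has in their place "mount" (4x4, takes a point from camera to tool coordinates, whose origin is the TCP and whose axes are the flange's). Camera axes: x right, y down, z forward; pixel columns grow to the right and rows downward; lengths in m; the calibration is good to about 2 mm. A picture is of the moment at which its call begins: read the wrist's pose just before it. There is no depth.
- manip.hand_in(): hands the job in; it is judged then, once.
Trained networks look in a picture, given as the dict that the camera call returned (one of the last four; its "shot" number tells which), for a name from the list of things; names that differ only in an ending like _2 or _b are one class to them, and where a whole thing is asked for, a point or a joint stands for the part that bears it (a point fixed in the world has none). Each returns a list of dicts, best first, with "conf" (0 to 1); they miss things now and then, are a little off and sometimes report something else, mostly with a low value. They report only what shows in the picture. A call takes as long as a camera call. They do not tell look-alikes from the thing itself.
- manip.look_for(picture, label): "position" ([x, y, z] in m, in the coordinates of the camera as it stood for that picture, good to about 4 mm: the middle of the surface that is visible of it).
- manip.silhouettes(picture, label): "pixels" (400x640 bool, what is visible of it).
- manip.tip_of(picture, label): "position" ([x, y, z] in m, in the coordinates of the camera as it stood for that picture, good to about 4 mm: a listed point, or the origin of a listed thing).
The state is a dict: "clock": time; "joint_pos": joint angles; "joint_velocities": joint speeds; "tau": joint torques, N m; "position": TCP position; "ee_rot": TCP orientation; "ft_force": force on the tool from outside, world axes, zero at the start; "torque": the same for the moment, N m; "grip_width": opening from 0.0 (shut) to 1.0 (fully open); "grasp_force": force on a finger pad.
Only numpy, scipy, OpenCV 4.12 (cv2) and the standard library are available. Lean on these libraries where they do the work, as an engineer would, in place of code of your own. Each camera call takes 0.05 s, during which the arm holds its last target. There are 200 camera calls.

## Task

The circuit card stands in its bench holder with the holder's hex nut still slack: turn the nut clockwise (seen from above) with the fingers until it is fully home at its stop and let go of it. Then take the spring clip by its two black handles, squeeze it wide open against its spring, lift it and bring its gaping jaws round the card's free upright edge at about half the card's height, level, with the edge well in between the jaws and the jaws not touching the card, ready for an insulating pad to be slipped in. Finish while holding the clip there, open and clear of everything but your fingers; do not bump or pinch the card, and leave the attenuator and the tape roll alone.

Things in the scene. Friction and masses are not known exactly. Their poses are not given: they have to be found in the camera images.
- card_stand: Fixed card holder: aluminium plate 120 x 60 x 10 mm (x -55 to 65, y +-30 mm) with an upright green card in front and a steel hex nut on a stud behind. Origin on the bench; x along the card's plane from its free edge back to the nut (axis at x = 35 mm, y = 0), z up. A black foot grips the card's lower edge, x -60 to -20 mm, up to z = 26 mm. A strap 22 mm wide lies under the nut, top at z = 24 mm.
- card_edge (a point): The middle of the card's free upright edge (82 mm tall edge, facing -x of the card holder), 55 mm above the bench. Axes as the card holder's.
- nut_top (a point): Centre of the top face of the hex nut (27 mm across flats, 24 mm high), this face about 49 mm above the bench, 2 mm lower when home; a 12 mm stud stands up to 9 mm above it. Its x axis turns with the nut: pads that close square to this x axis (or turned 60 or 120 degrees from that) meet flats.
- nut (a joint): Turn of the nut in rad: grows clockwise seen from above, starts slack at 0.2 to 0.7, hard stop (fully home) at 1.5. Friction 0.05 N m.
- clip: Steel spring clip, 70 g, lying with its hinge pin upright, 26 mm tall. Origin: pin axis at its underside; x out of the jaws, z up. Tips at x = 55 mm. Two black handles, x -14 to -56 mm: splayed at rest (60 mm over their ends), parallel and 30 mm wide when squeezed to the stop. Grip at x = -36 mm, closing along y: 4 N to start, 8 N to open fully, 25 N holds it firmly.
- jaw_l (a joint): Opening of each jaw of the clip in rad (both move alike): 0 shut, 0.28 squeezed to the stop, where the jaws gape 30 mm between the tips and about 29 mm wide 34 mm ahead of the pin. Springs shut when let go.
- attenuator: Bystander: grey cylindrical attenuator lying flat, 65 mm long, 22 wide, 19 high. Origin at its middle, on the bench.
- tape_blue: Bystander: roll of tape lying flat, 60 mm across, 15 high. Origin at its middle, on the bench.
- card: The upright circuit card: 56 mm long (x -73 to -17 mm of the holder, plane y = 0), 82 mm tall (z 14 to 96 mm), 2 mm thick; components up to 7 mm high on the holder's -y side, 8 mm spacers in the corners on the +y side. Origin at mid card, 9 mm to the +y side of its plane; its y axis points up.
Not all that is in view belongs to the job. There is more than one size of the clip; the one meant has the size given above.

How it is judged:
By the outcome, as a careful person would: the job done as asked, in the order asked, and still so for the second after the job is handed in, while the arm keeps its last pose, push and grip.
It also fails if it takes over 58 s, if anything falls off the work surface, if the arm or the gripper's body presses on something with over 40 N, if the wrist force passes 120 N, or if a joint passes its speed limit or range.

## Working session

There is one attempt and no reset: what is moved stays moved. The work goes in short steps, Python scripts to look and compute and a tool call to move; the robot and the scene stay as the last step left them, time stands still between calls to the robot, and variables do not carry over. Pictures are saved under pics/ and viewed, at most 10 in all, crops included, and the job is handed in when it is done.

Besides the shell and the picture viewer there is one more tool, called after "Emit:" by a JSON object that holds its "name" and its "arguments", one argument or row to a line. move_arm: Moves the arm, as the interface text tells. Its arguments: {"type":"object","properties":{"plan":{"type":"array","items":{"type":"number"}},"squeeze":{"type":"number"}},"required":["plan"]}

```bash
mkdir -p pics; cat > h.py <<'E'
import numpy as np, cv2
from scipy.spatial.transform import Rotation as R
from workcell import manip
def shot(n):
    o=manip.get_obs(); p=manip.camera(n)
    if n=="wrist":
        T=np.eye(4);T[:3,:3]=R.from_quat(o["ee_rot"]).as_matrix();T[:3,3]=o["position"]
        p["T"]=T@np.array(p["mount"])
    else: p["T"]=np.array(p["cam_to_world"])
    return p
def w(p,x): return (p["T"]@np.r_[x,1])[:3]
def pix(p,X):
    c=np.linalg.inv(p["T"])@np.r_[X,1]; return np.array([p["fx"]*c[0]/c[2]+p["cx"],p["fy"]*c[1]/c[2]+p["cy"]])
def ray(p,u,v,z):
    d=p["T"][:3,:3]@np.array([(u-p["cx"])/p["fx"],(v-p["cy"])/p["fy"],1]);o=p["T"][:3,3]
    return o+d*(z-o[2])/d[2]
def save(p,n): cv2.imwrite("pics/"+n,p["color"][:,:,::-1])
E
python3 - <<'E'
from h import *
np.set_printoptions(precision=4,suppress=True)
P={}
for n in("top","side"):
    p=shot(n);P[n]=p;save(p,n+".png")
    for l in("card_stand","card_edge","nut_top","clip","attenuator","tape_blue","card"):
        for r in manip.tip_of(p,l)[:4]: print(n,l,round(r["conf"],2),w(p,r["position"]),pix(p,w(p,r["position"])).round())
cv2.imwrite("pics/a.png",cv2.resize(np.vstack([P["top"]["color"],P["side"]["color"]])[:,:,::-1],(480,600)))
o=manip.get_obs();print(o);print(R.from_quat(o["ee_rot"]).as_matrix())
print(P["top"]["T"],P["side"]["T"],P["top"]["fx"])
E
```

```text
top card_stand 0.76 [ 0.5828 -0.3479  0.003 ] [285. 154.]
top card_edge 0.83 [ 0.5113 -0.3652  0.0557] [291. 185.]
top nut_top 0.45 [ 0.6169 -0.34    0.0468] [280. 134.]
top clip 0.74 [ 0.523  -0.4456 -0.0033] [330. 183.]
top clip 0.54 [ 0.3506 -0.4996 -0.0055] [354. 264.]
top attenuator 0.69 [ 0.6054 -0.5686 -0.0028] [387. 147.]
top tape_blue 0.73 [ 0.3707 -0.3228 -0.0006] [271. 253.]
top card 0.51 [ 0.5378 -0.3531  0.0557] [285. 172.]
side card_stand 0.72 [ 0.5822 -0.3536  0.0016] [333. 214.]
side card_stand 0.23 [ 0.5114 -0.3614  0.0532] [303. 197.]
side card_edge 0.78 [ 0.5097 -0.3616  0.0556] [302. 196.]
side card_edge 0.62 [ 0.6177 -0.3438  0.0514] [348. 191.]
side nut_top 0.74 [ 0.6151 -0.3425  0.0529] [347. 190.]
side clip 0.87 [ 0.5182 -0.4446 -0.001 ] [315. 239.]
side clip 0.55 [ 0.3463 -0.4974 -0.0035] [230. 266.]
side clip 0.27 [ 0.367  -0.3223  0.002 ] [233. 217.]
side attenuator 0.71 [ 0.6051 -0.5691  0.0054] [380. 267.]
side tape_blue 0.68 [ 0.3676 -0.3197 -0.001 ] [233. 217.]
side card 0.87 [ 0.5383 -0.3488  0.0585] [314. 192.]
{'clock': 0.8, 'joint_pos': array([-1.22
[... 171 characters left out ...]
001, -62.5165,   0.0487, -39.1818,   0.0164,   0.0019,
         0.    ]), 'position': array([0.2259, 0.5828, 0.4048]), 'ee_rot': array([0.1838, 0.983 , 0.0001, 0.    ]), 'ft_force': array([-0.2981,  0.2075,  0.3771]), 'torque': array([ 0.0068, -0.0187, -0.0431]), 'grasp_force': 0.0, 'grip_width': 1.0021272829063892}
[[-0.9324  0.3614  0.    ]
 [ 0.3614  0.9324  0.0001]
 [ 0.      0.0001 -1.    ]]
[[ 0.0203 -0.9971  0.0731  0.4296]
 [-0.9998 -0.0207 -0.0052 -0.4155]
 [ 0.0067 -0.073  -0.9973  0.9133]
 [ 0.      0.      0.      1.    ]] [[ 0.9708 -0.0883  0.223   0.32  ]
 [-0.2388 -0.4425  0.8644 -1.1573]
 [ 0.0224 -0.8924 -0.4507  0.448 ]
 [ 0.      0.      0.      1.    ]] 427.41202814066264
```

View pics/top.png

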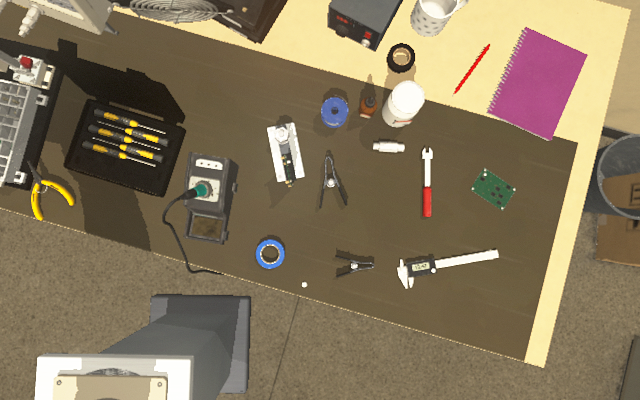

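View pics/side.png

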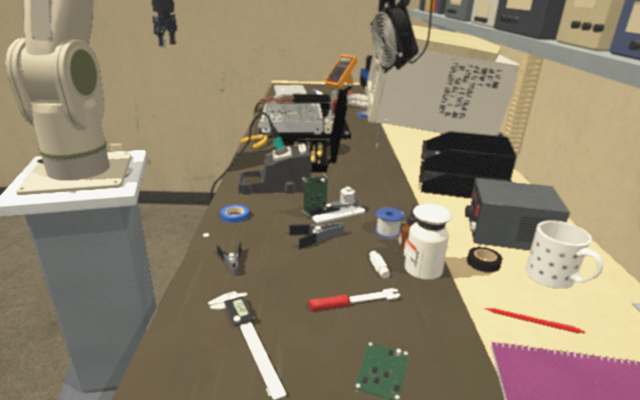

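Top view: the large clip is at (330,180), about 119 mm long and 57 mm over the handles. The small clip is at (354,264), about 80 mm long. The large one fits 111 mm / 60 mm, and I'll confirm it in a crop. The card stand is at (285,152) with the nut at (280,134).

Emit:
{"name": "move_arm", "arguments": {
  "plan": [0, 0, 1.7, -0.383, -0.369, -0.045, 0.0854, 0, 0, 1.7, -0.383, -0.369, -0.045, 0.0854, 0, 0, 1.7, -0.383, -0.369, -0.045, 0.0854, 0, 0, 1.7, -0.383, -0.369, -0.045, 0.0854, 0, 0, 1.7, -0.383, -0.369, -0.045, 0.0854, 0, 0, 1.7, -0.383, -0.369, -0.045, 0.0854, 0, 0, 1.7, -0.383, -0.369, -0.045, 0.0854, 0, 0, 1.7, -0.383, -0.369, -0.045, 0.0854, 0, 0, 1.7, -0.383, -0.369, -0.045, 0.0854]
}}

```text
clock: 1.92
position: [0.4504, 0.0969, 0.4504]
ee_rot: [0.859, 0.512, 0.001, 0.0]
ft_force: [0.5, 1.3, -0.3]
grip_width: 1.001
grasp_force: 0.0
```

```bash
cat >> h.py <<'E'
def delta(x,y,z,az):
    "tool-frame numbers to bring TCP to x,y,z with tool x azimuth az (deg), pointing down"
    o=manip.get_obs();M=R.from_quat(o["ee_rot"]).as_matrix()
    a=np.radians(az);t=np.array([[np.cos(a),np.sin(a),0],[np.sin(a),-np.cos(a),0],[0,0,-1]])
    print("pos",o["position"].round(4),"az",np.degrees(np.arctan2(M[1,0],M[0,0])).round(2),"j",o["joint_pos"].round(2),"t",o["clock"])
    print("turn",R.from_matrix(M.T@t).as_rotvec().round(4),"shift",(M.T@(np.array([x,y,z])-o["position"])).round(4))
E
python3 - <<'E'
from h import *
delta(0.52,-0.34,0.42,12)
p=shot("wrist");print(np.array(p["mount"]).round(3),p["fx"])
p=shot("top")
c=p["color"][125:285,260:390,::-1]
cv2.imwrite("pics/crop1.png",cv2.resize(c,None,fx=3.7,fy=3.7,interpolation=cv2.INTER_CUBIC))
E
```

```text
pos [0.4504 0.0969 0.4504] az 61.56 j [-0.74 -0.08  0.41  1.82  0.03  1.4  -0.84] t 1.925
turn [ 2.00e-04 -1.40e-03  8.65e-01] shift [-0.3511  0.2692  0.0301]
[[ 0.001 -0.957 -0.289  0.073]
 [ 1.     0.001 -0.     0.   ]
 [ 0.001 -0.289  0.957  0.031]
 [ 0.     0.     0.     1.   ]] 322.7908175341772
```

View pics/crop1.png

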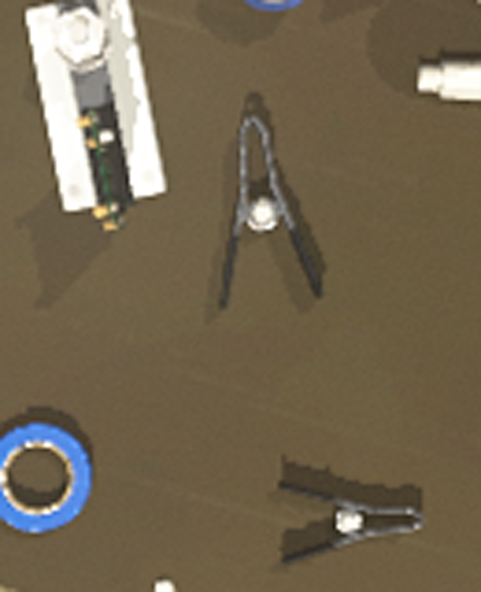

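Big clip: pin (331,182), tips (329,157), handle ends (320,207) and (346,204), so about 110 mm long — the one meant. The small clip is at (354,265).

Emit:
{"name": "move_arm", "arguments": {
  "plan": [0, 0, 0.865, -0.367, 0.323, 0.05, 0.0854, 0, 0, 0.865, -0.367, 0.323, 0.05, 0.0854, 0, 0, 0.865, -0.367, 0.323, 0.05, 0.0854, 0, 0, 0.865, -0.367, 0.323, 0.05, 0.0854, 0, 0, 0.865, -0.367, 0.323, 0.05, 0.0854, 0, 0, 0.865, -0.367, 0.323, 0.05, 0.0854, 0, 0, 0.865, -0.367, 0.323, 0.05, 0.0854, 0, 0, 0.865, -0.367, 0.323, 0.05, 0.0854, 0, 0, 0.865, -0.367, 0.323, 0.05, 0.0854]
}}

```text
clock: 3.15
position: [0.5628, -0.3785, 0.3974]
ee_rot: [0.994, 0.108, -0.002, 0.0]
ft_force: [0.1, 0.1, 0.4]
grip_width: 1.001
grasp_force: 0.0
```

```bash
python3 - <<'E'
from h import *
np.set_printoptions(precision=4,suppress=True)
p=shot("wrist")
for l in("card_edge","nut_top","clip","card","card_stand"):
    for r in manip.tip_of(p,l)[:2]: print(l,round(r["conf"],2),w(p,r["position"]),pix(p,w(p,r["position"])).round())
cv2.imwrite("pics/w1.png",p["color"][:,:,::-1])
print(p["T"])
np.savez("w1",T=p["T"],c=p["color"],k=[p["fx"],p["fy"],p["cx"],p["cy"]])
delta(.617,-.341,.3,12)
E
```

```text
card_edge 0.72 [ 0.5091 -0.3696  0.0565] [300. 231.]
nut_top 0.62 [ 0.6165 -0.3396  0.0478] [292. 118.]
clip 0.9 [ 0.3512 -0.5004 -0.0025] [374. 338.]
clip 0.7 [ 0.5221 -0.4488  0.0016] [370. 217.]
card 0.85 [ 0.5369 -0.348   0.0575] [285. 201.]
card_stand 0.88 [ 0.5811 -0.3516 -0.0023] [300. 150.]
[[ 0.215  -0.9336 -0.2867  0.6347]
 [-0.9766 -0.2056 -0.063  -0.3634]
 [-0.0001  0.2935 -0.956   0.366 ]
 [ 0.      0.      0.      1.    ]]
pos [ 0.5642 -0.3734  0.4002] az 12.73 j [-0.    0.54  0.78  1.35 -0.38  1.4  -0.58] t 3.45
turn [-0.0006 -0.0014  0.0127] shift [ 0.0585 -0.0199  0.1003]
```

View pics/w1.png

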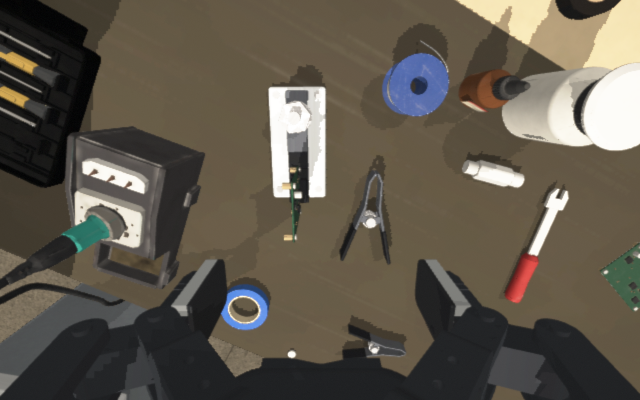

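The view shows the nut at (295,117), the card edge-on at x≈294, the target clip with pin (370,218), and the small clip at (374,345). I'll move closer to read the nut's angle.

Emit:
{"name": "move_arm", "arguments": {
  "plan": [0, 0, 0.013, 0.045, -0.02, 0.12, 0.0854, 0, 0, 0.013, 0.045, -0.02, 0.12, 0.0854, 0, 0, 0.013, 0.045, -0.02, 0.12, 0.0854, 0, 0, 0.013, 0.045, -0.02, 0.12, 0.05, 0, 0, 0.013, 0.045, -0.02, 0.12, 0.05]
}}

```text
clock: 4.08
position: [0.6027, -0.3474, 0.283]
ee_rot: [0.995, 0.102, 0.002, 0.001]
ft_force: [0.2, 0.4, -0.0]
grip_width: 0.606
grasp_force: 0.0
```

```bash
python3 - <<'E'
from h import *
np.set_printoptions(precision=4,suppress=True)
p=shot("wrist")
for l in("card_edge","nut_top","card","card_stand"):
    for r in manip.tip_of(p,l)[:2]: print(l,round(r["conf"],2),w(p,r["position"]),pix(p,w(p,r["position"])).round())
n=pix(p,[.617,-.341,.049])
# rectified top-down view of the plane z=0.049, 0.2 mm/px, x world up, y left
C=np.array([.617,-.341]);S=2.5e-4;N=240
g=np.array([[0,0],[N,0],[0,N],[N,N]],np.float32)
W=[pix(p,[C[0]+(N/2-v)*S,C[1]+(N/2-u)*S,.049]) for u,v in g]
H=cv2.getPerspectiveTransform(np.array(W,np.float32),g)
im=cv2.warpPerspective(p["color"],H,(N,N),flags=cv2.INTER_CUBIC)
cv2.imwrite("pics/n1.png",cv2.resize(im[:,:,::-1],None,fx=2.5,fy=2.5,interpolation=cv2.INTER_CUBIC))
delta(.617,-.341,.205,12)
E
```

```text
card_edge 0.62 [ 0.5107 -0.3638  0.0559] [315. 346.]
nut_top 0.77 [ 0.6164 -0.3404  0.0475] [313. 200.]
card 0.91 [ 0.5346 -0.3496  0.0575] [302. 316.]
card_stand 0.56 [ 0.5822 -0.352  -0.0001] [319. 226.]
pos [ 0.603  -0.3463  0.2807] az 11.79 j [-0.02  0.67  0.72  1.43 -0.45  1.21 -0.62] t 4.325
turn [ 0.0006 -0.0011 -0.0037] shift [ 0.0147 -0.0024  0.0757]
```

View pics/n1.png

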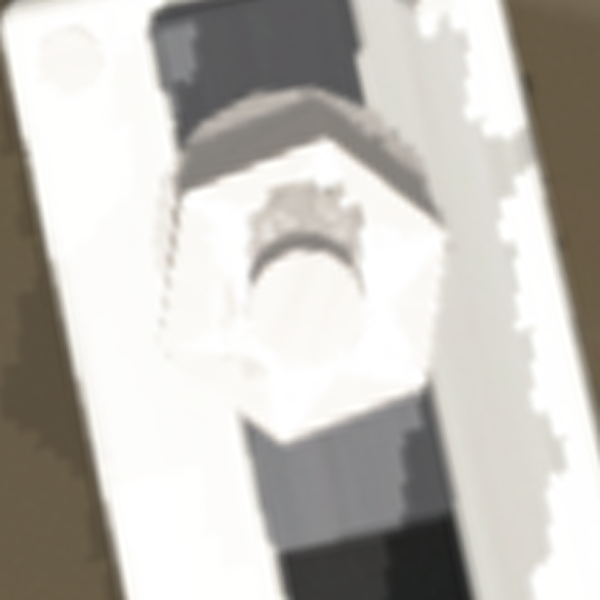

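The rectified nut view shows the hex centred at (305,290), i.e. world (0.618,-0.3415). Its flats run at azimuth -7°, +53° and so on, so the nut is at about 0.33 rad with about 67° left to turn. I'll take it with tool x at az 52.6 and finish near -14.

Emit:
{"name": "move_arm", "arguments": {
  "plan": [0, 0, -0.18, 0.016, -0.002, 0.02, 0.05, 0, 0, -0.36, 0.016, -0.002, 0.03, 0.05, 0, 0, -0.54, 0.016, -0.002, 0.03, 0.05, 0, 0, -0.712, 0.016, -0.002, 0.03, 0.05, 0, 0, -0.712, 0.016, -0.002, 0.03, 0.05, 0, 0, -0.712, 0.016, -0.002, 0.03, 0.05, 0, 0, -0.712, 0.016, -0.002, 0.03, 0.05]
}}

```text
clock: 5.2
position: [0.6184, -0.3405, 0.2497]
ee_rot: [0.897, 0.442, -0.0, -0.0]
ft_force: [-0.6, 0.5, 0.1]
grip_width: 0.585
grasp_force: 0.0
```

```bash
python3 - <<'E'
from h import *
p=shot("wrist")
for r in manip.tip_of(p,"nut_top")[:2]: print(round(r["conf"],2),w(p,r["position"]))
delta(.618,-.3415,.203,52.6)
E
```

```text
0.65 [ 0.61764726 -0.34175697  0.04638054]
pos [ 0.6185 -0.3405  0.2496] az 52.55 j [ 0.07  0.67  0.55  1.41 -0.36  1.16  0.02] t 5.3
turn [-0.      0.0001 -0.0009] shift [-0.0011  0.0002  0.0466]
```

Emit:
{"name": "move_arm", "arguments": {
  "plan": [0, 0, 0, -0.001, 0, 0.025, 0.05, 0, 0, 0, -0.001, 0, 0.0465, 0.05, 0, 0, 0, -0.001, 0, 0.0465, 0.02, 0, 0, 0, -0.001, 0, 0.0465, 0.02, 0, 0, 0, -0.001, 0, 0.0465, 0.02, 0, 0, 0, -0.001, 0, 0.0465, 0.02],
  "squeeze": 30
}}

```text
clock: 6.05
position: [0.6176, -0.3413, 0.2025]
ee_rot: [0.896, 0.443, -0.0, -0.0]
ft_force: [3.1, -2.9, -15.9]
grip_width: 0.304
grasp_force: 34.5
```

Emit:
{"name": "move_arm", "arguments": {
  "plan": [0, 0, 0.14, 0, 0, 0, 0.02, 0, 0, 0.28, 0, 0, 0, 0.02, 0, 0, 0.42, 0, 0, 0.0005, 0.02, 0, 0, 0.56, 0, 0, 0.0005, 0.02, 0, 0, 0.7, 0, 0, 0.001, 0.02, 0, 0, 0.84, 0, 0, 0.001, 0.02, 0, 0, 0.97, 0, 0, 0.0015, 0.02, 0, 0, 1.06, 0, 0, 0.0015, 0.02, 0, 0, 1.06, 0, 0, 0.0015, 0.02, 0, 0, 1.06, 0, 0, 0.0015, 0.02]
}}

```text
clock: 7.3
position: [0.6176, -0.3408, 0.201]
ee_rot: [0.998, -0.07, -0.001, -0.001]
ft_force: [-1.0, 0.6, -16.7]
grip_width: 0.311
grasp_force: 34.4
```

```bash
python3 - <<'E'
from h import *
delta(.618,-.3415,.201,-14.3);o=manip.get_obs();print(o["ft_force"],o["torque"],o["grip_width"],o["grasp_force"])
E
```

```text
pos [ 0.6176 -0.3408  0.201 ] az -7.99 j [-0.05  0.79  0.75  1.45 -0.57  1.12 -0.91] t 7.3
turn [-0.0013  0.0015  0.1101] shift [0.0005 0.0006 0.    ]
[ -1.00534037   0.63023432 -16.72028135] [0.37768906 0.13179837 0.00608278] 0.3111535489983927 34.44540496595437
```

Emit:
{"name": "move_arm", "arguments": {
  "plan": [0, 0, 0.06, 0, 0, 0, 0.02, 0, 0, 0.1, 0, 0, 0, 0.02, 0, 0, 0.13, 0, 0, 0, 0.02, 0, 0, 0.16, 0, 0, 0, 0.02, 0, 0, 0.16, 0, 0, 0, 0.02, 0, 0, 0.16, 0, 0, 0, 0.02]
}}

```text
clock: 8.05
position: [0.6175, -0.3409, 0.2012]
ee_rot: [0.989, -0.15, -0.001, -0.0]
ft_force: [-3.9, 3.5, -17.6]
grip_width: 0.306
grasp_force: 40.4
```

```bash
python3 - <<'E'
from h import *
delta(.618,-.3415,.201,-14.3);o=manip.get_obs();print(o["ft_force"],o["torque"],o["grip_width"],o["grasp_force"])
E
```

```text
pos [ 0.6175 -0.3409  0.2012] az -17.27 j [-0.07  0.81  0.78  1.45 -0.6   1.13 -1.06] t 8.05
turn [-0.0007  0.002  -0.0518] shift [0.0007 0.0004 0.0002]
[ -3.93967413   3.49482433 -17.64051038] [0.7519348  1.01226137 0.81501895] 0.3059812669024412 40.37850640481338
```

Emit:
{"name": "move_arm", "arguments": {
  "plan": [0, 0, 0.05, 0, 0, 0, 0.02, 0, 0, 0.05, 0, 0, 0, 0.02, 0, 0, 0.05, 0, 0, 0, 0.02]
}}

```text
clock: 8.43
position: [0.6177, -0.341, 0.2013]
ee_rot: [0.985, -0.174, -0.001, -0.0]
ft_force: [-3.9, 3.7, -18.1]
grip_width: 0.307
grasp_force: 49.9
```

```bash
python3 - <<'E'
from h import *
delta(.618,-.3415,.201,-14.3);o=manip.get_obs();print(o["ft_force"],o["torque"],o["grip_width"],o["grasp_force"])
E
```

```text
pos [ 0.6177 -0.341   0.2013] az -20.04 j [-0.07  0.81  0.79  1.45 -0.61  1.13 -1.1 ] t 8.425
turn [-0.0005  0.0013 -0.1002] shift [0.0005 0.0004 0.0003]
[ -3.92732017   3.7098247  -18.14660453] [0.81571617 0.78291433 1.38696383] 0.3071263470026763 49.938128516077995
```

Torque jumps to 1.4 N m against 0.006 before, so the nut is at its stop. Now I'll release, lift and go to the clip.

Emit:
{"name": "move_arm", "arguments": {
  "plan": [0, 0, 0, 0, 0, 0, 0.055, 0, 0, 0, 0, 0, 0, 0.055, 0, 0, 0, 0, 0, 0, 0.055, 0, 0, 0, 0, 0, -0.05, 0.055, 0, 0, 0, 0, 0, -0.09, 0.055, 0, 0, -0.16, -0.02, 0.05, -0.09, 0.0854, 0, 0, -0.33, -0.045, 0.1, -0.08, 0.0854, 0, 0, -0.489, -0.062, 0.136, -0.075, 0.0854, 0, 0, -0.489, -0.062, 0.136, -0.075, 0.0854, 0, 0, -0.489, -0.062, 0.136, -0.075, 0.0854, 0, 0, -0.489, -0.062, 0.136, -0.075, 0.0854]
}}

```text
clock: 9.8
position: [0.5141, -0.4466, 0.2768]
ee_rot: [0.998, 0.069, 0.0, -0.0]
ft_force: [1.0, -0.1, 0.1]
grip_width: 1.003
grasp_force: 0.0
```

```bash
python3 - <<'E'
from h import *
np.set_printoptions(precision=4,suppress=True)
p=shot("wrist")
for l in("card_edge","nut_top","card","clip"):
    for r in manip.tip_of(p,l)[:2]: print(l,round(r["conf"],2),w(p,r["position"]),pix(p,w(p,r["position"])).round())
# rectified view at z=.026 (clip top)
C=np.array([.52,-.44]);S=2.5e-4;W_,H_=640,520
g=np.array([[0,0],[W_,0],[0,H_],[W_,H_]],np.float32)
W=[pix(p,[C[0]+(H_/2-v)*S,C[1]+(W_/2-u)*S,.026]) for u,v in g]
H=cv2.getPerspectiveTransform(np.array(W,np.float32),g)
im=cv2.warpPerspective(p["color"],H,(W_,H_),flags=cv2.INTER_CUBIC)
cv2.imwrite("pics/c1.png",im[:,:,::-1])
delta(.48,-.45,.18,8)
E
```

```text
card_edge 0.57 [ 0.5091 -0.3666  0.0578] [190. 220.]
nut_top 0.91 [ 0.6155 -0.3398  0.0469] [154.  28.]
card 0.93 [ 0.5395 -0.3493  0.0578] [162. 168.]
clip 0.86 [ 0.5233 -0.4464  0.0006] [321. 192.]
pos [ 0.5132 -0.4472  0.2766] az 7.91 j [ 0.13  0.65  0.76  1.48 -0.47  1.2  -0.47] t 10.05
turn [-0.0001  0.     -0.0016] shift [-0.0333 -0.0018  0.0966]
```

View pics/c1.png

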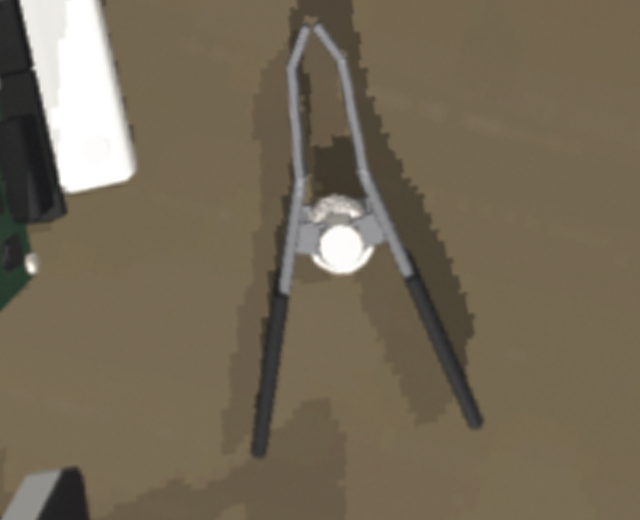

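The rectified view shows the clip tips at (312,27), the pin at (341,245) and the handle ends at (260,455) and (477,425). That gives yaw 7.8°, grip point (0.488,-0.450), and size as described.

Emit:
{"name": "move_arm", "arguments": {
  "plan": [0, 0, 0, -0.025, -0.001, 0.05, 0.0854, 0, 0, 0, -0.025, -0.001, 0.085, 0.0854, 0, 0, 0, -0.025, -0.001, 0.0985, 0.0854, 0, 0, 0, -0.025, -0.001, 0.0985, 0.0854, 0, 0, 0, -0.025, -0.001, 0.0985, 0.02, 0, 0, 0, -0.025, -0.001, 0.0985, 0.02, 0, 0, 0, -0.025, -0.001, 0.0985, 0.02, 0, 0, 0, -0.025, -0.001, 0.0985, 0.02, 0, 0, 0, -0.025, -0.001, 0.0985, 0.02, 0, 0, 0, -0.025, -0.001, 0.0985, 0.02],
  "squeeze": 32
}}

```text
clock: 11.3
position: [0.4883, -0.4509, 0.1806]
ee_rot: [0.998, 0.069, 0.001, 0.001]
ft_force: [-1.8, 2.2, 10.8]
grip_width: 0.33
grasp_force: 31.3
```

```bash
python3 - <<'E'
from h import *
np.set_printoptions(precision=4,suppress=True)
p=shot("wrist")
o=manip.get_obs();print(o["grip_width"]*.0854,o["ft_force"],o["grasp_force"])
delta(.488,-.45,.238,7.8)
p2=shot("top"); c=p2["color"][140:215,265:365]
a=cv2.resize(c,(533,400),interpolation=cv2.INTER_CUBIC)
s=shot("side")["color"][165:265,255:375]
b=cv2.resize(s,(480,400),interpolation=cv2.INTER_CUBIC)
im=np.hstack([cv2.resize(p["color"],(640,400)),a])
cv2.imwrite("pics/g1.png",cv2.resize(im,(800,273),interpolation=cv2.INTER_AREA)[:,:,::-1])
E
```

```text
0.028687516803123765 [-1.9539  1.4498 11.5174] 31.2624192237854
pos [ 0.4884 -0.4509  0.1806] az 7.88 j [ 0.18  0.73  0.71  1.59 -0.53  1.02 -0.4 ] t 11.35
turn [ 0.0021 -0.0025  0.0013] shift [-0.0001 -0.0008 -0.0574]
```

View pics/g1.png

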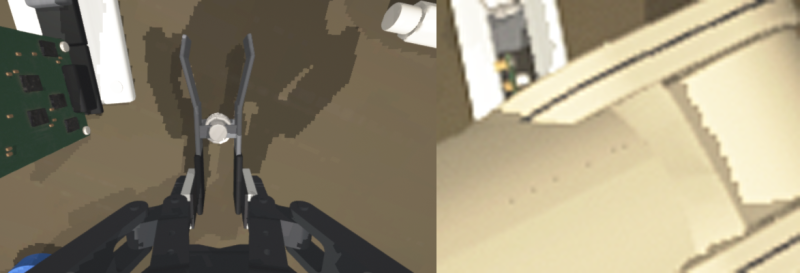

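The clip is held by both handles and gapes wide: tips at (183,36) and (250,36), pin at (217,128), with a 28.7 mm opening. I'll lift it, back off and line up in front of the card edge.

Emit:
{"name": "move_arm", "arguments": {
  "plan": [0, 0, 0, 0, 0, -0.02, 0.02, 0, 0, 0, 0, 0, -0.045, 0.02, 0, 0, 0, -0.03, 0, -0.045, 0.02, 0, 0, 0, -0.065, 0, -0.045, 0.02, 0, 0, -0.02, -0.099, -0.01, -0.045, 0.02, 0, 0, -0.04, -0.099, -0.035, -0.045, 0.02, 0, 0, -0.075, -0.099, -0.06, -0.045, 0.02, 0, 0, -0.075, -0.099, -0.071, -0.045, 0.02, 0, 0, -0.075, -0.099, -0.071, -0.045, 0.02, 0, 0, -0.075, -0.099, -0.071, -0.045, 0.02, 0, 0, -0.075, -0.099, -0.071, -0.045, 0.02]
}}

```text
clock: 12.82
position: [0.38, -0.3941, 0.2233]
ee_rot: [0.994, 0.105, -0.0, 0.0]
ft_force: [0.2, -0.5, -0.7]
grip_width: 0.328
grasp_force: 31.9
```

```bash
python3 - <<'E'
from h import *
np.set_printoptions(precision=4,suppress=True)
p=shot("wrist")
for l in("card_edge","nut_top","card","clip"):
    for r in manip.tip_of(p,l)[:2]: print(l,round(r["conf"],2),w(p,r["position"]),pix(p,w(p,r["position"])).round())
s=shot("side")
for l in("card_edge","clip"):
    for r in manip.tip_of(s,l)[:2]: print(l,round(r["conf"],2),w(s,r["position"]),pix(s,w(s,r["position"])).round())
o=manip.get_obs();print(o["grip_width"]*.0854,o["ft_force"],o["grasp_force"])
delta(.4414,-.3814,.223,12.2)
im=np.vstack([p["color"][:,100:540],cv2.resize(s["color"][150:260,220:380],(440,302),interpolation=cv2.INTER_CUBIC)])
cv2.imwrite("pics/s1.png",cv2.resize(im,(376,600))[:,:,::-1])
cv2.imwrite("pics/s1.png",np.hstack([p["color"][:,120:520],cv2.resize(s["color"][140:260,230:350],(400,400),interpolation=cv2.INTER_CUBIC)])[:,:,::-1])
E
```

```text
clip 0.94 [ 0.4194 -0.3889  0.0409] [326. 180.]
card_edge 0.56 [ 0.51   -0.3632  0.0568] [302. 196.]
clip 0.74 [ 0.4147 -0.3835  0.0431] [258. 211.]
clip 0.52 [ 0.3451 -0.4953  0.001 ] [229. 263.]
0.02859883947699524 [-0.4827 -0.2432 -0.0779] 31.940771341323853
pos [ 0.38   -0.3934  0.2231] az 12.16 j [ 0.06  0.44  0.8   1.9  -0.38  0.97 -0.33] t 13.225
turn [-0.0001  0.     -0.0008] shift [0.0625 0.0012 0.0001]
```

View pics/s1.png

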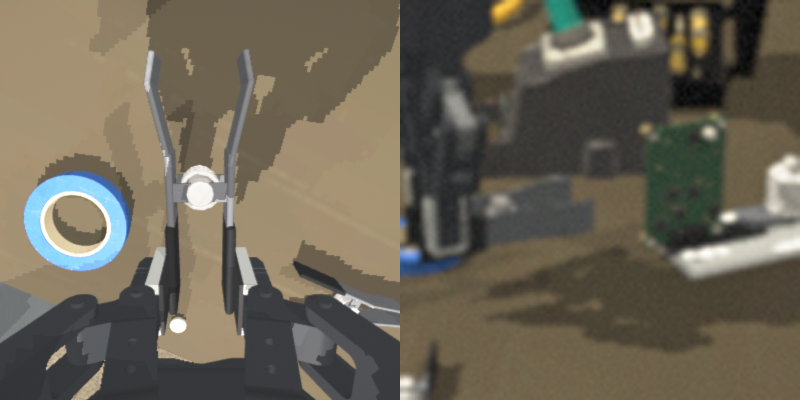

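The clip is held symmetrically and points at the edge. The wrist view has the pin at col 200 and the tips at 150 and 247. I'll advance part-way and check height and lateral position.

Emit:
{"name": "move_arm", "arguments": {
  "plan": [0, 0, 0, 0.012, 0.001, 0, 0.02, 0, 0, 0, 0.025, 0.001, 0, 0.02, 0, 0, 0, 0.036, 0.001, 0, 0.02, 0, 0, 0, 0.036, 0.001, 0, 0.02, 0, 0, 0, 0.036, 0.001, 0, 0.02]
}}

```text
clock: 13.85
position: [0.4151, -0.3869, 0.2231]
ee_rot: [0.994, 0.106, -0.0, -0.0]
ft_force: [-1.0, -0.3, -0.1]
grip_width: 0.33
grasp_force: 31.9
```

```bash
python3 - <<'E'
from h import *
np.set_printoptions(precision=4,suppress=True)
p=shot("wrist");s=shot("side");t=shot("top")
for n,q in(("w",p),("s",s),("t",t)):
  for l in("card_edge","clip","card"):
    for r in manip.tip_of(q,l)[:1]: print(n,l,round(r["conf"],2),w(q,r["position"]),pix(q,w(q,r["position"])).round())
delta(.4414,-.3814,.223,12.2)
o=manip.get_obs();u=np.array([.977,.2113,0]);pin=o["position"]+.037*u
tipT=pin+.055*u;tipT[2]=.0684;tipB=tipT.copy();tipB[2]=.0424
print("tip pix in crop",[((pix(s,x)-[265,160])*[6,6]).round() for x in(tipT,tipB,np.array([.5115,-.3647,.055]),np.array([.5115,-.3647,.096]))])
cv2.imwrite("pics/s2.png",np.hstack([p["color"][0:400,120:520],cv2.resize(s["color"][160:226,265:331],(396,400),interpolation=cv2.INTER_CUBIC)])[:,:,::-1])
E
```

```text
w card_edge 0.95 [ 0.5066 -0.3655  0.0548] [315.  51.]
w clip 0.76 [ 0.4575 -0.3829  0.0428] [330. 175.]
s card_edge 0.6 [ 0.5099 -0.364   0.0553] [302. 197.]
s clip 0.86 [ 0.4507 -0.3788  0.0423] [276. 208.]
s card 0.85 [ 0.5389 -0.3495  0.0562] [314. 193.]
t card_edge 0.87 [ 0.5135 -0.3633  0.0572] [290. 184.]
t clip 0.49 [ 0.3483 -0.5001 -0.0032] [354. 266.]
t card 0.65 [ 0.5377 -0.3507  0.0522] [284. 172.]
pos [ 0.4154 -0.3867  0.2232] az 12.16 j [ 0.04  0.48  0.78  1.84 -0.4   0.98 -0.37] t 14.45
turn [-0.0001 -0.0001 -0.0006] shift [0.0265 0.0002 0.0002]
tip pix in crop [array([214., 193.]), array([213., 261.]), array([229., 224.]), array([231., 115.])]
```

View pics/s2.png

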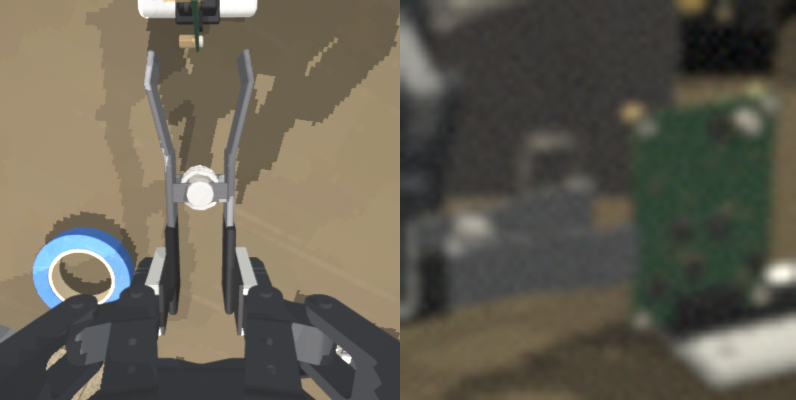

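The card (col 197) is centred between the jaws (150 to 247), and in the side view the jaws sit at mid card. Now the final advance.

Emit:
{"name": "move_arm", "arguments": {
  "plan": [0, 0, 0, 0.006, 0.001, 0, 0.02, 0, 0, 0, 0.012, 0.001, 0, 0.02, 0, 0, 0, 0.018, 0.001, 0, 0.02, 0, 0, 0, 0.0235, 0.001, 0, 0.02, 0, 0, 0, 0.0235, 0.001, 0, 0.02, 0, 0, 0, 0.0235, 0.001, 0, 0.02, 0, 0, 0, 0.0235, 0.001, 0, 0.02]
}}

```text
clock: 15.32
position: [0.4384, -0.3829, 0.2232]
ee_rot: [0.994, 0.106, -0.0, -0.0]
ft_force: [-0.1, -0.9, -1.3]
grip_width: 0.33
grasp_force: 31.9
```

```bash
python3 - <<'E'
from h import *
np.set_printoptions(precision=4,suppress=True)
p=shot("wrist");s=shot("side")
for n,q in(("w",p),("s",s)):
  for l in("card_edge","clip","card","nut_top"):
    for r in manip.tip_of(q,l)[:1]: print(n,l,round(r["conf"],2),w(q,r["position"]),pix(q,w(q,r["position"])).round())
delta(.4414,-.3814,.223,12.2)
o=manip.get_obs();print(o["grip_width"]*.0854,o["ft_force"],o["torque"],o["grasp_force"])
cv2.imwrite("pics/s3.png",np.hstack([p["color"][0:400,120:520],cv2.resize(s["color"][160:226,265:331],(396,400),interpolation=cv2.INTER_CUBIC)])[:,:,::-1])
E
```

```text
w card_edge 0.85 [ 0.5092 -0.3663  0.0588] [316. 108.]
w clip 0.64 [ 0.4794 -0.3769  0.0428] [325. 177.]
s card_edge 0.94 [ 0.5093 -0.3624  0.057 ] [302. 196.]
s clip 0.76 [ 0.4713 -0.3745  0.0442] [285. 206.]
s card 0.89 [ 0.5382 -0.3493  0.0582] [314. 192.]
s nut_top 0.56 [ 0.6164 -0.3436  0.0505] [348. 191.]
pos [ 0.4386 -0.3828  0.2232] az 12.16 j [ 0.03  0.51  0.77  1.8  -0.41  1.   -0.4 ] t 15.825
turn [-0.     -0.     -0.0007] shift [ 0.003  -0.0008  0.0002]
0.02791507868865242 [ 0.512  -0.1356 -1.1033] [ 0.0302  0.0065 -0.0371] 31.936517357826233
```

View pics/s3.png

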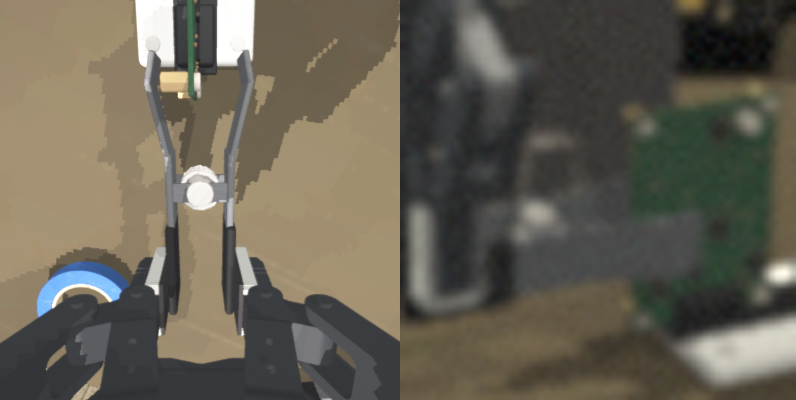

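The jaws (cols 153 and 247) straddle the card (col about 195) without contact. The edge is about 20 mm inside the tips, level, at mid height, and the force is near zero.

```bash
python3 -c "
from workcell import manip
print(manip.hand_in())"
```

```text
the job is handed in; nothing more can be done
None
```

I turned the nut clockwise to its stop and let go of it, then handed in with the large clip held open and level around the card's free edge at about half height, with no sign of contact in the images or wrist force.

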